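Tip the L-shaped mould onto its foot and fill it with stones

ROBOT

A 6-joint arm with a two-finger parallel gripper is mounted at the origin on a cart in front of the work surface, level with it; the furniture and walls round the work are solid. World frame = base frame: x ahead of the robot, y to its left, z up, the work surface at z = 0. Lengths are in mm, angles in degrees, forces in N, time in s.
With the tool pointing down it reaches from about 325 to 875 mm from the base axis. Payload 4.4 kg.
Tool frame: the origin (TCP) lies at the very end of the fingers, on their centre line; the grasp point (between the pads) lies 19 mm behind it; z points along the fingers, y is the direction in which the jaws open and shut (so a half turn about z gives the same grasp; the last joint's range is limited). The gripper opens to 85 mm and grips with 20 to 120 N. Pads are 22 mm wide; open, the fingers measure 114 mm over their backs; the gripper's body (76 mm by 85 mm) begins 54 mm behind the grasp point. The pads swing forward as they close: fully open they stand 13 mm farther back than shut.
Start: joints at [-74.284, 11.837, 88.321, -0, 79.842, -8.623], TCP at [236.968, -523.902, 231.282] pointing down, gripper open.
Joint ranges: [-156.59, 156.59], [-49.26, 127.26], [12.9, 141.05], [-63.56, 243.56], [4.71, 150.69], [-161.64, 161.64]. Speed limits (degrees/s): [159.86, 159.86, 180, 180, 180, 180].

INTERFACE

Orientations are given as a 3x3 rotation matrix whose columns are the frame's x, y, z axes.
In Python, from rig import read_state, optics, ctrl gives the robot as it stands.
- The arm moves only by the tool send_rows, never from a script. Its argument "targets" is a list that holds one entry, the list of rows, each a list of 7 numbers: the shift along the tool's x, y, z in m, then the turn, a rotation vector about the tool's x, y, z in degrees, then the opening, from 0 (shut) to 1 (fully open). A call has 1 to 12 rows; each row is the pose to reach, as a shift and turn from the pose commanded when the call began, along the tool's axes at that moment; what a row does not reach only later rows make up. A row lasts 1/8 s, in which the tool goes at most 62.5 mm and 10.7 degrees, less where a joint would pass 70% of its speed; a pose out of reach is approached as far as the arm can. A call with a gripper value outside its range is refused whole. The fingers move at their own pace and stop on an object; "force" is the grip in N (left out, the last holds). Time passes only in rows, so rows that repeat a pose let the fingers close. It gives the time, the measured TCP pose, the force and the opening at its end, in the units of the state.
- read_state(): the state, without advancing time (a new reading comes with each control period).
- optics.read_camera(name): name is "scene" or "top" or "wrist"; returns the picture (384x512x3 uint8, red, green, blue); there is no depth.
- optics.camera_params(name): a dict with "vertical_fov" (degrees; the focal length in pixels is half the picture's height over the tangent of half this angle, whatever the lens; pixels are square), "cx", "cy" (the principal point, pixels), "xyz" and "orientation" of the camera in the world. Camera axes: x right, y down, z forward; pixel columns grow to the right and rows downward; lengths in mm; the calibration is good to about 2 mm. A picture is of the moment at which its call begins: read the wrist's pose just before it. camera_params takes no time and is no camera call; for the wrist camera it gives the pose at the moment of the call.
- ctrl.close_job(): hands the job in, once; it reports no verdict.
The state is a dict: "clock": time; "joint_positions": joint angles; "dq": joint speeds; "joint_efforts": joint torques, N m; "position": TCP position; "eef_rot": TCP orientation; "contact_force": force on the tool from outside, world axes, zero at the start; "wrist_torque": the same for the moment, N m; "width": finger opening in mm.
Only numpy, scipy, OpenCV 4.12 (cv2) and the standard library are available. Lean on these libraries where they do the work, as an engineer would, in place of code of your own. Each camera call takes 0.05 s, during which the arm holds its last target.

TASK

The L-shaped mould is lying on its back on the black rubber mat: tip it over its corner, without lifting it off the mat, so that it stands on its metal foot, wholly on the mat, with its pocket open upward. Then pour all six white filler stones from the red cup into the pocket and set the empty cup back down upright on the bench. Leave the other things where they are.

Things in the scene. Friction and masses are not known exactly. Their poses are not given: they have to be found in the camera images.
- mould: loose L-shaped mould, 0.25-0.5 kg. Frame as it STANDS: origin at the middle of its outer corner edge (the heel it tips about), x along the foot, y along the corner edge, z up. Metal foot: x 0-150 mm, y +-46, z 0-8. Blue pocket: x 0-84, y +-46, z 8-98, walls 4, open at z 98. Two small ribs before it: x 84-106, y +-27 to 33, z 8-28. Starts lying on its x=0 face: x up, z level
- pocket_mouth (a point): centre of the pocket's mouth (76 x 84 mm inside, 90 mm deep), at (42, 0, 98) mm in the mould's frame. At the start the pocket lies flat, 84 mm high, its mouth facing sideways (along the mould's z)
- foot_tip (a point): middle of the foot's free edge, at (150, 0, 4) mm in the mould's frame; at the start the foot plate stands upright and this is its upper edge. Pushed high up from the pocket's side, the plate goes over: the mould turns about its corner edge without sliding much, passes its balance after about 25 degrees and comes down on the foot by itself
- foot_centre (a point): middle of the foot's underside, at (75, 0, 0) mm in the mould's frame
- mat: black rubber mat fixed on the bench, 300 x 170 x 3 mm, origin at the centre of its underside, x along its long side (the mould tips roughly toward its +x)
- cup_red: red cup, loose, 40 g, 90 mm high, 69 mm across the rim, about 56 mm across the foot, 63 mm at half height; origin at the centre of its underside, z up; it holds the six stones
- stone0: white rounded filler stone, 13 x 13 x 16 mm, 10 g, origin near its centre, rolls easily; in the red cup at the start
- stone1: white rounded filler stone, 13 x 13 x 16 mm, 10 g, origin near its centre, rolls easily; in the red cup at the start
- stone2: white rounded filler stone, 13 x 13 x 16 mm, 10 g, origin near its centre, rolls easily; in the red cup at the start
- stone3: white rounded filler stone, 13 x 13 x 16 mm, 10 g, origin near its centre, rolls easily; in the red cup at the start
- stone4: white rounded filler stone, 13 x 13 x 16 mm, 10 g, origin near its centre, rolls easily; in the red cup at the start
- stone5: white rounded filler stone, 13 x 13 x 16 mm, 10 g, origin near its centre, rolls easily; in the red cup at the start
- cup_pink: bystander: a clear cup with set pink resin in it, 66 mm across, 80 mm high; origin at the centre of its underside, z up
- bottle_white_r: bystander: a white bottle with a green band and a white cap, 55 mm across, 130 mm high; origin at the centre of its underside, z up
- cast_part: bystander: a red cast knob, 55 mm across, 44 mm high; origin at the centre of its underside, z up
- masking_tape: bystander: a roll of tape lying flat, 104 mm across, 25 mm high; origin at the centre of its underside, z up
Mind the look-alikes: they are no part of the job. There is more than one size of the cup_red; the job needs the middle-sized.

How it is judged (in metres and radians):
On the way, in this order (a step that is already met when the one before it is completed fails the run):
1. the mould stands on its foot on the mat, pocket open upward (angle between mould's own z axis and vertical below 0.08 rad and height (world z) of pocket_mouth above 0.09 m and height (world z) of mould below 0.01 m and linear speed of mould below 0.05 m/s and x of foot_centre in the frame of mat between -0.075 and 0.075 m and y of foot_centre in the frame of mat between -0.039 and 0.039 m), for 0.2 s.
2. all six stones are in the pocket of the standing mould (all of step 1 and x of stone0 in the frame of mould between 0.002 and 0.082 m and y of stone0 in the frame of mould between -0.044 and 0.044 m and z of stone0 in the frame of mould between 0.008 and 0.098 m and x of stone1 in the frame of mould between 0.002 and 0.082 m and y of stone1 in the frame of mould between -0.044 and 0.044 m and z of stone1 in the frame of mould between 0.008 and 0.098 m and x of stone2 in the frame of mould between 0.002 and 0.082 m and y of stone2 in the frame of mould between -0.044 and 0.044 m and z of stone2 in the frame of mould between 0.008 and 0.098 m and x of stone3 in the frame of mould between 0.002 and 0.082 m and y of stone3 in the frame of mould between -0.044 and 0.044 m and z of stone3 in the frame of mould between 0.008 and 0.098 m and x of stone4 in the frame of mould between 0.002 and 0.082 m and y of stone4 in the frame of mould between -0.044 and 0.044 m and z of stone4 in the frame of mould between 0.008 and 0.098 m and x of stone5 in the frame of mould between 0.002 and 0.082 m and y of stone5 in the frame of mould between -0.044 and 0.044 m and z of stone5 in the frame of mould between 0.008 and 0.098 m), for 0.2 s.
At the end, for the whole second after the job is handed in: the mould stands on its foot (within 0.08 rad of upright) wholly on the mat (foot centre within 75 mm along and 39 mm across of the mat's centre), all six stones are in its pocket, and the red cup stands upright (within 0.1 rad), at rest, its underside at bench height (all of step 2 and angle between cup_red's own z axis and vertical below 0.1 rad and height (world z) of cup_red between -0.008 and 0.008 m and linear speed of cup_red below 0.02 m/s); the robot touches nothing.
It fails at once if the mould's corner edge is lifted more than about 20 mm off the mat (height (world z) of mould above 0.025 m).
It fails at once if a clear cup with set pink resin in it is moved more than 30 mm (distance of cup_pink from where it was at the start of the episode above 0.03 m).
It fails at once if a white bottle with a green band and a white cap is moved more than 30 mm (distance of bottle_white_r from where it was at the start of the episode above 0.03 m).
It fails at once if a red cast knob is moved more than 30 mm (distance of cast_part from where it was at the start of the episode above 0.03 m).
It fails at once if a roll of tape lying flat is moved more than 30 mm (distance of masking_tape from where it was at the start of the episode above 0.03 m).
It also fails if it takes over 72 s, if anything falls off the work surface, if the arm or the gripper's body presses on something with over 40 N, if the wrist force passes 120 N, or if a joint passes its speed limit or range.

## Working session

There is one attempt and no reset: what is moved stays moved. The work goes in short steps, Python scripts to look and compute and a tool call to move; the robot and the scene stay as the last step left them, time stands still between calls to the robot, and variables do not carry over. Pictures are saved under pics/ and viewed, and the job is handed in when it is done.

Besides the shell and the picture viewer there is one more tool, called by a JSON object that holds its "method" and its "body". send_rows: Moves the arm, as the interface text tells. Its arguments: {"type":"object","properties":{"targets":{"type":"array"},"force":{"type":"number"}},"required":["targets"]}

```bash
ls; mkdir -p pics
python3 - <<'E'
from rig import read_state, optics, ctrl
import cv2,numpy as np
s=read_state();print(s)
for n in("scene","top"):
    im=optics.read_camera(n);cv2.imwrite(f"pics/{n}0.png",im[:,:,::-1]);print(n,optics.camera_params(n))
E
```

```text
pics
{'clock': 0.0, 'joint_positions': array([-7.42828488e+01,  1.18847444e+01,  8.84063671e+01, -1.77471362e-05,
        7.98428535e+01, -8.62219393e+00]), 'dq': array([-0.10332857, -0.05163637, -0.05029407,  0.00993922,  0.00405355,
        0.02780557]), 'joint_efforts': array([-2.49786717e-04, -3.83031571e+01, -2.91596246e+01, -2.17556076e-04,
        1.04335407e-02, -8.91720106e-06]), 'position': array([ 236.76512684, -523.14027096,  230.10789588]), 'eef_rot': array([[ 9.11120563e-01,  4.12139441e-01, -6.33666203e-04],
       [ 4.12139780e-01, -9.11117850e-01,  2.25062610e-03],
       [ 3.50227194e-04, -2.31175077e-03, -9.99997267e-01]]), 'contact_force': array([-0.43729016,  0.01642895,  0.23018565]), 'wrist_torque': array([ 0.02131585,  0.02084555, -0.05071159]), 'width': 85.43064023544333}
scene {'vertical_fov': 46.67993455736306, 'cx': 255.80520781353198, 'cy': 194.49751553861702, 'xyz': array([-66.28099279, 927.47921684, 687.33813746]), 'orientation': array([[-0.8489293 , -0.2483926 ,  0.46649777],
       [-0.5284444 ,  0.38541729, -0.75643905],
       [ 0.00809756, -0.8886814 , -0.45845371]])}
top {'vertical_fov': 51.67249896221682, 'cx': 259.81269955647394, 'cy': 196.45022150105942, 'xyz': array([ 302.30736099,  -45.68760581, 1223.19255627]), 'orientation': array([[ 0.07318779, -0.97699508,  0.20031017],
       [-0.99730858, -0.07257688,  0.01040167],
       [ 0.00437551, -0.20053233, -0.97967731]])}
```

View pics/scene0.png

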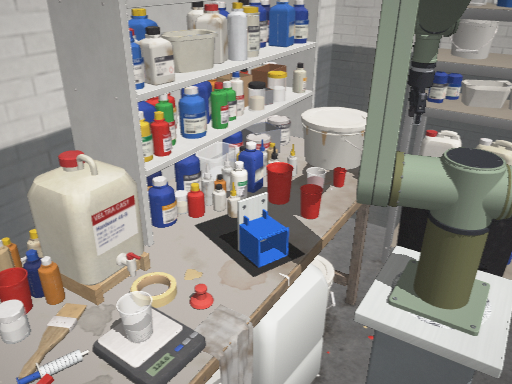

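View pics/top0.png

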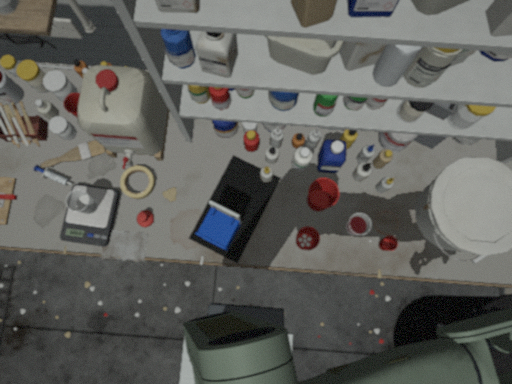

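```bash
cat > h.py <<'E'
import cv2,numpy as np
from rig import read_state, optics, ctrl
def K(p):
    f=192/np.tan(np.radians(p['vertical_fov'])/2);return f
def ray(p,u,v,z):
    f=K(p);d=p['orientation']@np.array([(u-p['cx'])/f,(v-p['cy'])/f,1]);o=p['xyz'];return o+d*(z-o[2])/d[2]
def proj(p,X):
    c=(np.atleast_2d(X)-p['xyz'])@p['orientation'];f=K(p);return np.c_[c[:,0]/c[:,2]*f+p['cx'],c[:,1]/c[:,2]*f+p['cy']]
E
python3 - <<'E'
import cv2
a=cv2.imread('pics/top0.png')[140:270,180:430];cv2.imwrite('pics/c1.png',cv2.resize(a,None,fx=3.2,fy=3.2,interpolation=cv2.INTER_CUBIC))
a=cv2.imread('pics/scene0.png')[150:280,185:355];cv2.imwrite('pics/c2.png',cv2.resize(a,None,fx=4,fy=4,interpolation=cv2.INTER_CUBIC))
E
```

```text
(no output)
```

View pics/c1.png

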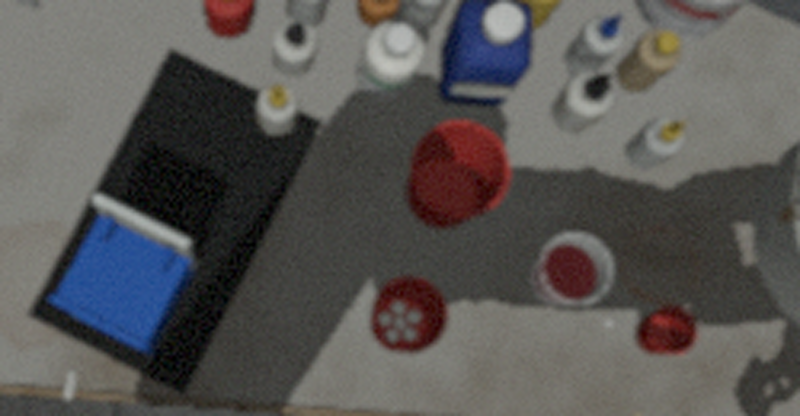

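View pics/c2.png

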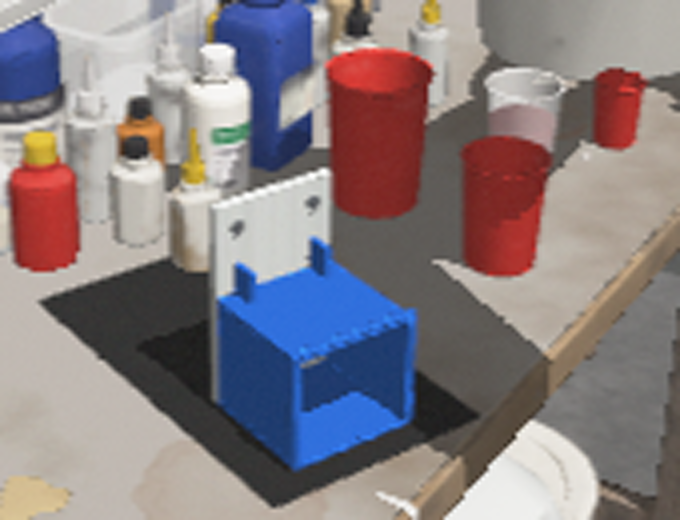

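Run:
```python
from h import *
p=optics.camera_params('top');q=optics.camera_params('scene')
c=lambda u,v:(u/3.2+180,v/3.2+140)
s=lambda u,v:(u/4+185,v/4+150)
for n,pts in dict(mat=[(172,50),(320,122),(182,390),(32,315)]).items():
    for a in pts: print(n,ray(p,*c(*a),3)[:2].round())
print('mat scene',[ray(q,*s(*a),3)[:2].round() for a in [(40,300),(275,505),(478,414),(175,262)]])
print('plate top', [ray(p,*c(*a),150)[:2].round() for a in [(97,196),(191,242),(92,205),(190,253)]])
print('plate scene',[ray(q,*s(*a),150)[:2].round() for a in [(211,205),(330,170),(218,209)]])
print('pocket lip top',[ray(p,*c(*a),84)[:2].round() for a in [(48,300),(150,354),(107,215),(190,265)]])
print('pocket lip scene',[ray(q,*s(*a),84)[:2].round() for a in [(300,355),(412,312),(220,297),(335,262)]])
print('cup rim top',ray(p,*c(409,314),90).round(), [ray(p,*c(*a),90)[:2].round() for a in [(372,314),(447,314),(409,277),(409,352)]])
print('cup rim scene',ray(q,*s(506,156),90).round(),'base',ray(q,*s(500,255),0).round())
print('pink',ray(p,*c(575,270),80).round(),'big',ray(p,*c(462,172),120).round(),'small',ray(p,*c(667,328),50).round(), 'yellowcap bottle',ray(p,*c(278,97),90).round(),ray(q,*s(190,260),0).round())
```

```text
mat [679.  60.]
mat [616. -92.]
mat [344.  22.]
mat [405. 172.]
mat scene [array([677.,  63.]), array([401., 176.]), array([339.,  20.]), array([626., -37.])]
plate top [array([498., 101.]), array([464.,  17.]), array([490., 104.]), array([455.,  17.])]
plate scene [array([499.,  98.]), array([460.,  14.]), array([493., 100.])]
pocket lip top [array([412., 144.]), array([371.,  49.]), array([493.,  99.]), array([453.,  20.])]
pocket lip scene [array([412., 130.]), array([378.,  47.]), array([493.,  99.]), array([453.,  18.])]
cup rim top [ 423. -179.   90.] [array([ 421., -146.]), array([ 425., -213.]), array([ 456., -178.]), array([ 389., -181.])]
cup rim scene [ 420. -179.   90.] base [ 422. -187.    0.]
pink [ 475. -329.   80.] big [ 549. -217.  120.] small [ 432. -422.   50.] yellowcap bottle [614. -49.  90.] [621. -50.   0.]
```

Run:
```python
from h import *
a=cv2.imread('pics/top0.png')[148:200,225:300];b=cv2.imread('pics/scene0.png')[170:235,200:275]
a=cv2.resize(a,(520,520*52//75),interpolation=cv2.INTER_CUBIC);b=cv2.resize(b,(520,520*65//75),interpolation=cv2.INTER_CUBIC)
cv2.imwrite('pics/c3.png',a);cv2.imwrite('pics/c4.png',b)
```

```text
(no output)
```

View pics/c3.png

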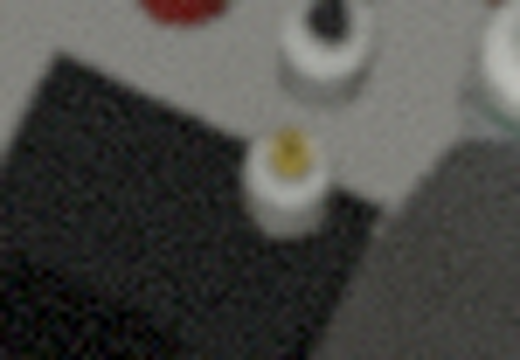

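View pics/c4.png

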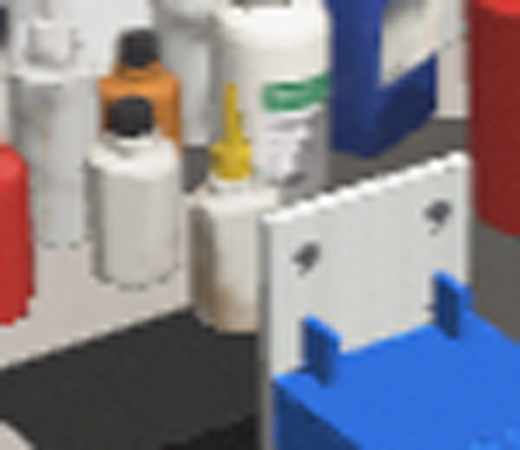

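Run:
```python
from h import *
p=optics.camera_params('top');q=optics.camera_params('scene')
c=lambda u,v:(u/6.93+225,v/6.93+148)
s=lambda u,v:(u/6.93+200,v/6.93+170)
ex=np.array([.924,-.383]);ey=-np.array([-.383,-.924]);M=np.array([511,40.5])
f=lambda w:(w[:2].round(),np.round([(w[:2]-M)@ex,(w[:2]-M)@ey]))
for a in[(285,240),(242,205),(325,205)]:print(f(ray(p,*c(*a),3)))
for a in[(235,330),(197,305)]:print(f(ray(q,*s(*a),3)))
for h in(45,50,55):print(h,[f(ray(p,*c(*a),h)) for a in[(240,175),(328,175),(285,135)]])
```

```text
(array([598., -49.]), array([115., -50.]))
(array([613., -29.]), array([120., -25.]))
(array([616., -66.]), array([138., -59.]))
(array([605., -35.]), array([116., -34.]))
(array([632., -44.]), array([144., -32.]))
45 [(array([616., -27.]), array([123., -23.])), (array([619., -66.]), array([140., -57.])), (array([635., -46.]), array([148., -32.]))]
50 [(array([614., -27.]), array([121., -23.])), (array([617., -66.]), array([139., -58.])), (array([634., -46.]), array([147., -33.]))]
55 [(array([613., -27.]), array([120., -24.])), (array([616., -66.]), array([138., -58.])), (array([633., -46.]), array([145., -33.]))]
```

```bash
cat >> h.py <<'E'
from scipy.spatial.transform import Rotation as Ro
def frame(zdir,ydir):
    z=np.array(zdir,float);z/=np.linalg.norm(z);y=np.array(ydir,float);y-=z*(y@z);y/=np.linalg.norm(y)
    return np.c_[np.cross(y,z),y,z]
def rel(pos,R,s=None,P0=None,R0=None):
    s=s or read_state();P0=s['position'] if P0 is None else P0;R0=s['eef_rot'] if R0 is None else R0
    d=R0.T@(np.array(pos)-P0)/1000;r=Ro.from_matrix(R0.T@R).as_rotvec(degrees=True)
    return d.round(4).tolist()+r.round(2).tolist()
F=np.array([.9205,-.3907,0]);L=np.array([.3907,.9205,0])
DN=np.array([0,0,-1.])
E
python3 - <<'E'
from h import *
print(rel([476,60,225],frame(DN,F),P0=[236.968,-523.902,231.282]))
E
```

```text
[0.4584, -0.4335, 0.0073, -0.1, -0.06, -42.67]
```

{"method": "send_rows", "body": {"targets": [[[0.23,-0.217,0.0,0,0,-21,1],[0.23,-0.217,0.0,0,0,-21,1],[0.4584,-0.4335,0.006,0,0,-42.7,1],[0.4584,-0.4335,0.006,0,0,-42.7,1],[0.4584,-0.4335,0.006,0,0,-42.7,1],[0.4584,-0.4335,0.006,0,0,-42.7,1],[0.4584,-0.4335,0.006,0,0,-42.7,1],[0.4584,-0.4335,0.006,0,0,-42.7,1],[0.4584,-0.4335,0.006,0,0,-42.7,1],[0.4584,-0.4335,0.006,0,0,-42.7,1],[0.4584,-0.4335,0.006,0,0,-42.7,1],[0.4584,-0.4335,0.006,0,0,-42.7,1]]]}}

```text
clock: 1.6
position: [475.5, 60.1, 224.7]
eef_rot: [[0.389, 0.921, -0.002], [0.921, -0.389, -0.001], [-0.001, -0.001, -1.0]]
contact_force: [-0.6, 0.2, 0.3]
width: 85.5
```

Run:
```python
from h import *
s=read_state();print(s['clock'],s['position'],s['joint_positions'],s['eef_rot'].round(3))
np.savez('p1',q=s['joint_positions'],p=s['position'],R=s['eef_rot'])
p=optics.camera_params('wrist');im=optics.read_camera('wrist');cv2.imwrite('pics/w1.png',im[:,:,::-1]);np.savez('w1',**p);print(p)
f=lambda P:proj(p,P).round().tolist()
H=np.array([480,58,150.])
print('plate outer corners',f([H+46*L,H-46*L,H+46*L-8*F,H-46*L-8*F]))
```

```text
1.6 [475.47779488  60.1350375  224.70692412] [-3.12908120e+00  4.12916039e-01  1.01717256e+02 -3.71473249e-02
  7.79540302e+01  1.97540949e+01] [[ 0.389  0.921 -0.002]
 [ 0.921 -0.389 -0.001]
 [-0.001 -0.001 -1.   ]]
{'vertical_fov': 63.70153509393161, 'cx': 255.32327517899387, 'cy': 188.84159781831852, 'xyz': array([502.5865    , 123.59012686, 368.27429828]), 'orientation': array([[ 9.21181059e-01, -3.74588381e-01, -1.05399245e-01],
       [-3.89134157e-01, -8.86922325e-01, -2.48884306e-01],
       [-2.51774186e-04,  2.70281955e-01, -9.62781180e-01]])}
plate outer corners [[262.0, 137.0], [261.0, 255.0], [251.0, 136.0], [251.0, 255.0]]
```

View pics/w1.png

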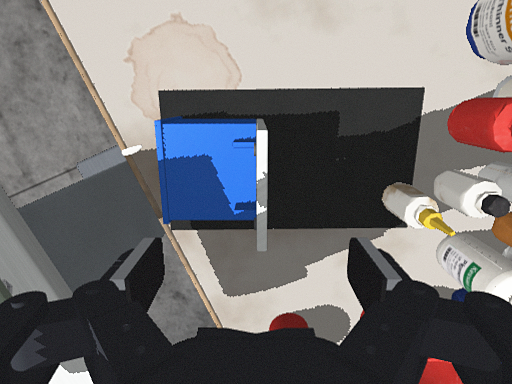

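Run:
```python
from h import *
p=dict(np.load('w1.npz'))
a=cv2.imread('pics/w1.png')[70:270,140:470];cv2.imwrite('pics/c5.png',cv2.resize(a,None,fx=2.4,fy=2.4,interpolation=cv2.INTER_CUBIC))
cs=[ray(p,u,v,3)[:2] for u,v in[(160,88),(424,87),(412,228)]];print(np.round(cs))
print(ray(p,262,250,150),ray(p,262,128,150))
```

```text
[[410. 179.]
 [683.  65.]
 [626. -96.]]
[464.26898155  19.69705531 150.        ] [500.061108   105.82578541 150.        ]
```

View pics/c5.png

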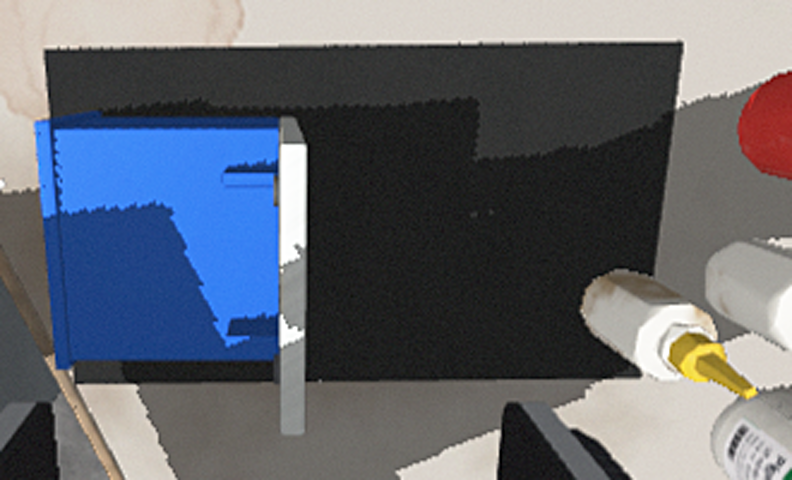

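Run:
```python
from h import *
p=dict(np.load('w1.npz'))
g=lambda a,z:ray(p,140+a[0]/2.4,70+a[1]/2.4,z)
pl=[g(a,150)[:2] for a in[(281,143),(306,143),(281,434),(305,434)]];print(np.round(pl,1))
cs=np.array([g(a,3)[:2] for a in[(46,50),(683,42),(640,378)]]);print(cs.round(1))
e=(cs[1]-cs[0]);print(np.linalg.norm(e),np.linalg.norm(cs[2]-cs[1]));e/=np.linalg.norm(e);n=np.array([-e[1],e[0]]);M=cs[1]-150*e-85*n;print(e,M)
f=lambda w:np.round([(w[:2]-M)@e,(w[:2]-M)@n],1)
print([f(g(a,4)) for a in[(583,297),(607,272),(600,335)]])
h=np.mean(pl,0);print('plate mid',h,f(h),'heel',f((np.array(pl[1])+pl[3])/2))
d=np.array(pl[1])-pl[3];print(np.linalg.norm(d),np.degrees(np.arctan2(-d[0],d[1])),np.degrees(np.arctan2(e[1],e[0])))
```

```text
[[496.5 106.2]
 [503.2 103.3]
 [460.5  20.5]
 [467.6  17.5]]
[[407.4 177.1]
 [683.9  64.1]
 [620.1 -92.8]]
298.6667718580066 169.4033256753381
[ 0.92576765 -0.37809291] [512.88864245  42.15415537]
[array([115.2, -38.9]), array([126. , -25.8]), array([126. , -59.6])]
plate mid [481.94353634  61.87950622] [-36.1   6.6] heel [-32.4   6.5]
92.89764512617788 -22.49026320610219 -22.215603116277457
```

{"method": "send_rows", "body": {"targets": [[[0.0042,0.0053,0.05,0,0,0,1],[0.0042,0.0053,0.103,0,0,0,1],[0.0042,0.0053,0.103,0,0,0,1],[0.0042,0.0053,0.103,0,0,0,0],[0.0042,0.0053,0.103,0,0,0,0],[0.0042,0.0053,0.103,0,0,0,0],[0.0042,0.0053,0.103,0,0,0,0],[0.0042,0.0053,0.103,0,0,0,0],[0.0042,0.0053,0.103,0,0,0,0]]], "force": 30}}

```text
clock: 2.78
position: [482.2, 62.2, 123.2]
eef_rot: [[0.39, 0.921, -0.001], [0.921, -0.39, 0.0], [0.0, -0.001, -1.0]]
contact_force: [-2.7, 0.4, 5.5]
width: 7.5
```

{"method": "send_rows", "body": {"targets": [[[0.002,-0.005,0,0,0,0,0],[0.004,-0.01,0,0,0,0,0],[0.006,-0.015,0,0,0,0,0],[0.008,-0.02,0,0,0,0,0],[0.008,-0.02,0,0,0,0,0],[0.008,-0.02,0,0,0,0,0]]]}}

```text
clock: 3.52
position: [467.9, 77.4, 123.2]
eef_rot: [[0.39, 0.921, 0.002], [0.921, -0.39, 0.0], [0.001, 0.002, -1.0]]
contact_force: [2.6, -2.4, 6.6]
width: 7.3
```

Run:
```python
from h import *
for n in("scene","top"):
    im=optics.read_camera(n);cv2.imwrite(f"pics/{n}1.png",im[:,:,::-1])
a=cv2.imread('pics/scene1.png')[150:280,185:355];cv2.imwrite('pics/c6.png',cv2.resize(a,None,fx=4,fy=4,interpolation=cv2.INTER_CUBIC))
```

```text
(no output)
```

View pics/c6.png

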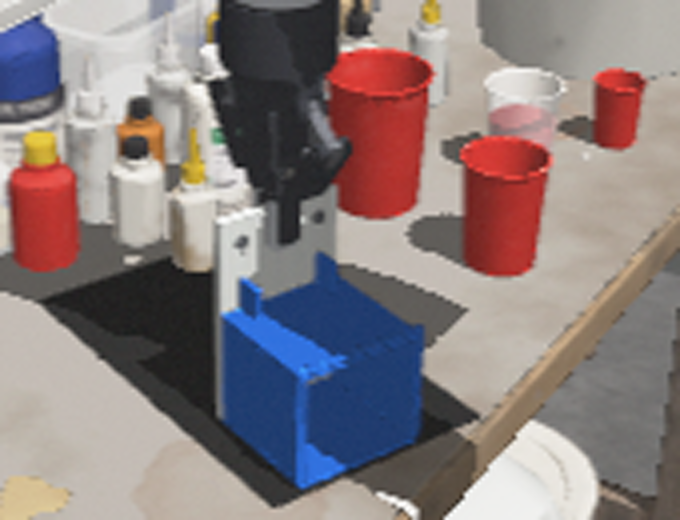

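{"method": "send_rows", "body": {"targets": [[[0,0,0,0,0,0,0.4],[0,0,0,0,0,0,0.4],[0,0,0,0,0,0,0.4],[0,0,-0.055,0,0,0,0.4],[0,-0.01,-0.055,0,0,0,0],[0,-0.038,-0.055,0,0,0,0],[0,-0.038,-0.055,0,0,0,0],[0,-0.038,-0.006,0,0,0,0],[0,-0.038,-0.006,0,0,0,0],[0,-0.038,-0.006,0,0,0,0]]]}}

```text
clock: 4.88
position: [432.7, 91.7, 128.8]
eef_rot: [[0.39, 0.921, 0.0], [0.921, -0.39, -0.0], [0.0, 0.0, -1.0]]
contact_force: [0.3, -0.6, 0.8]
width: 0.2
```

Run:
```python
from h import *
p=optics.camera_params('wrist');im=optics.read_camera('wrist');cv2.imwrite('pics/w2.png',im[:,:,::-1]);s=read_state();print(s['position'],s['joint_positions'],s['clock'])
```

```text
[433.48518562  91.67292251 129.48199535] [ 7.22894029e-01  2.23149600e+00  1.12139773e+02 -6.89313935e-04
  6.55126801e+01  2.36978133e+01] 4.925
```

View pics/w2.png

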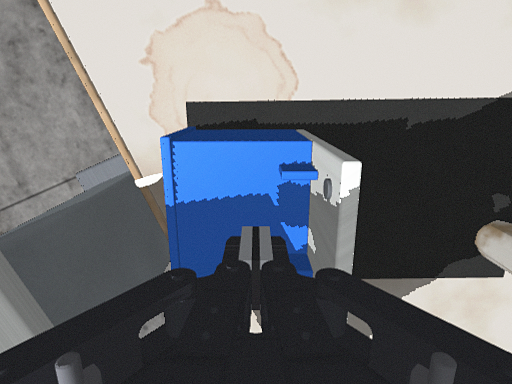

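{"method": "send_rows", "body": {"targets": [[[0,0.014,0,0,0,0,0],[0,0.022,0,0,0,0,0],[0,0.03,0,0,0,0,0],[0,0.038,0,0,0,0,0],[0,0.046,0,0,0,0,0],[0,0.054,0,0,0,0,0],[0,0.062,0,0,0,0,0],[0,0.07,0,0,0,0,0],[0,0.078,0,0,0,0,0],[0,0.086,0,0,0,0,0],[0,0.087,-0.02,0,0,0,0],[0,0.08,-0.07,0,0,0,0]]]}}

```text
clock: 6.42
position: [504.2, 60.3, 196.3]
eef_rot: [[0.391, 0.921, -0.007], [0.921, -0.391, 0.0], [-0.002, -0.006, -1.0]]
contact_force: [-0.1, -0.0, 1.2]
width: 0.2
```

{"method": "send_rows", "body": {"targets": [[[0,0,-0.04,0,0,0,0],[0,0,-0.04,0,0,0,0]]]}}

```text
clock: 6.68
position: [509.0, 60.4, 242.9]
eef_rot: [[0.39, 0.921, 0.01], [0.921, -0.39, -0.0], [0.003, 0.009, -1.0]]
contact_force: [-0.1, -0.0, 0.1]
width: 0.1
```

Run:
```python
from h import *
s=read_state();print(s['position'],s['clock'],s['joint_positions'],s['contact_force'])
for n in("scene","wrist"):
    im=optics.read_camera(n);cv2.imwrite(f"pics/{n}3.png",im[:,:,::-1])
p=optics.camera_params('wrist');np.savez('w3',**p)
```

```text
[509.02524318  60.37528403 242.91311738] 6.675 [-2.91674820e+00  3.28347374e+00  9.65515485e+01 -2.29475517e-04
  7.96121934e+01  2.00397273e+01] [-0.12067601 -0.01206316  0.09827721]
```

View pics/scene3.png

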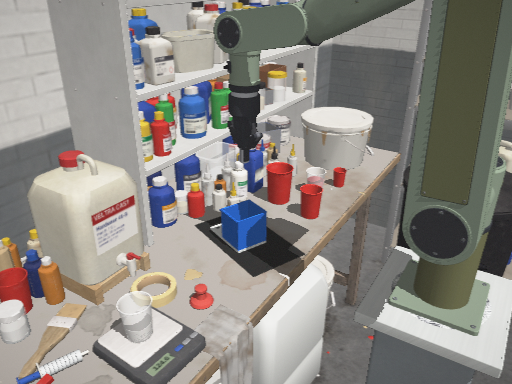

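View pics/wrist3.png

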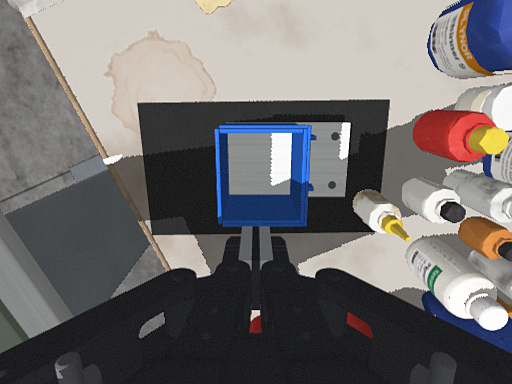

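Run:
```python
from h import *
p=dict(np.load('w3.npz'))
a=cv2.imread('pics/wrist3.png')[90:250,120:420];cv2.imwrite('pics/c7.png',cv2.resize(a,None,fx=2.6,fy=2.6,interpolation=cv2.INTER_CUBIC))
```

```text
(no output)
```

View pics/c7.png

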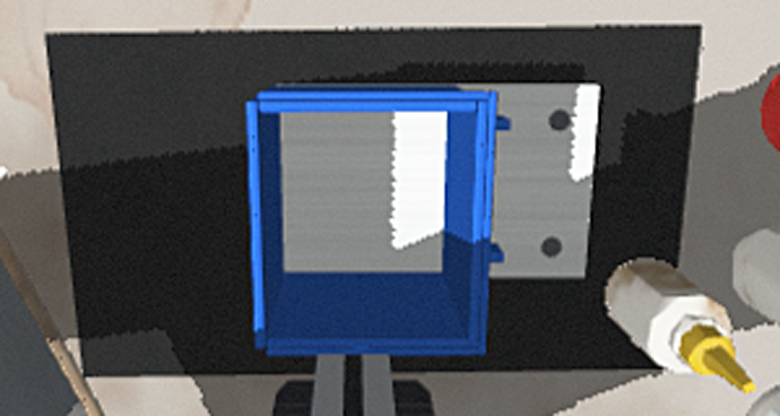

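Run:
```python
from h import *
p=dict(np.load('w3.npz'))
g=lambda a,z:ray(p,120+a[0]/2.6,90+a[1]/2.6,z)
r=np.array([g(a,101)[:2] for a in[(249,95),(497,92),(487,353),(260,350)]]);print(r.round(1),r.mean(0))
f=np.array([g(a,11)[:2] for a in[(600,84),(587,277)]]);print(f.round(1),f.mean(0))
M=np.array([512.9,42.2]);e=np.array([.9258,-.378]);n=np.array([.378,.9258])
d=f[0]-f[1];print(np.linalg.norm(d),np.degrees(np.arctan2(-d[0],d[1])))
F2=np.array([d[1],-d[0]])/np.linalg.norm(d);fc=f.mean(0)-75*F2;print('footc',fc,(fc-M)@e,(fc-M)@n);print('mouth from foot',f.mean(0)-108*F2)
```

```text
[[492.7 118.4]
 [571.5  86.1]
 [534.8  -2.9]
 [456.8  31.5]] [513.9377317   58.26588683]
[[628.   59.1]
 [593.6 -25.4]] [610.78626593  16.8374616 ]
91.30088904702845 -22.16704816229561
footc [541.32968582  45.13557956] 25.21055406299935 13.464180794960262
mouth from foot [510.76879058  57.58675146]
```

Run:
```python
from h import *
print(rel([330,-300,260],frame([.64*.866,.77*.866,-.5],[.77,-.64,0])))
print(rel([330,-300,260],frame([.64*.866,.77*.866,-.5],[-.77,.64,0])))
```

```text
[-0.4006, -0.0214, -0.0217, -8.76, 59.57, 15.21]
[-0.4006, -0.0214, -0.0217, -82.54, -12.13, -142.91]
```

Run:
```python
from h import *
print(rel([380,-240,320],frame([.64*.866,.77*.866,-.5],[.77,-.64,0])))
```

```text
[-0.3258, 0.0013, -0.0817, -8.76, 59.57, 15.21]
```

{"method": "send_rows", "body": {"targets": [[[-0.05,0,-0.03,-1.5,9.9,2.5,0],[-0.11,0,-0.06,-3,20,5,0.2],[-0.16,0,-0.08,-4.4,29.8,7.6,0.5],[-0.22,0,-0.08,-6,40,10,1],[-0.27,0,-0.08,-7.3,49.7,12.7,1],[-0.326,0,-0.082,-8.8,59.6,15.2,1],[-0.326,0,-0.082,-8.8,59.6,15.2,1],[-0.326,0,-0.082,-8.8,59.6,15.2,1],[-0.326,0,-0.082,-8.8,59.6,15.2,1],[-0.326,0,-0.082,-8.8,59.6,15.2,1]]]}}

```text
clock: 8.02
position: [379.5, -237.8, 321.3]
eef_rot: [[0.317, 0.771, 0.552], [0.388, -0.636, 0.667], [0.865, 0.003, -0.501]]
contact_force: [0.4, 0.0, 1.7]
width: 85.1
```

Run:
```python
from h import *
s=read_state();print(s['clock'],s['position'],s['joint_positions'].round(3),s['eef_rot'].round(3).tolist())
np.savez('p4',q=s['joint_positions'],p=s['position'],R=s['eef_rot'])
```

```text
8.025 [ 379.51426295 -237.82556158  321.28172587] [-75.487   5.83  103.705  47.538 108.084 -36.727] [[0.317, 0.771, 0.552], [0.388, -0.636, 0.667], [0.865, 0.003, -0.501]]
```

```bash
cat > fit.py <<'E'
from h import *
from scipy.optimize import least_squares
D=[]
D.append(([-74.284,11.837,88.321,0,79.842,-8.623],[236.968,-523.902,231.282],None))
d=np.load('p1.npz');D.append((d['q'],d['p'],d['R']))
D.append(([.72289,2.2315,112.13977,0,65.51268,23.69781],[433.485,91.673,129.482],None))
D.append(([-2.916748,3.283474,96.551549,0,79.6121934,20.0397],[509.025,60.375,242.913],None))
d=np.load('p4.npz');D.append((d['q'],d['p'],d['R']))
def RR(q,s4,s6):
    return Ro.from_euler('Z',q[0],degrees=True),Ro.from_euler('Y',q[1],degrees=True),Ro.from_euler('Y',q[2],degrees=True),Ro.from_euler('Z',s4*q[3],degrees=True),Ro.from_euler('Y',q[4],degrees=True),Ro.from_euler('Z',s6*q[5],degrees=True)
best=None
for s4 in(1,-1):
  for s6 in(1,-1):
    C=None;err=[]
    for q,p,R in D:
        if R is None: continue
        T=RR(q,s4,s6);A=T[0]*T[1]*T[2]*T[3]*T[4]*T[5];Ci=A.inv()*Ro.from_matrix(R)
        if C is None:C=Ci
        err.append((C.inv()*Ci).magnitude())
    print(s4,s6,np.degrees(err),C.as_matrix().round(2).tolist())
    if best is None or err[-1]<best[0]:best=(err[-1],s4,s6,C)
_,s4,s6,C=best
C=Ro.from_matrix(np.round(C.as_matrix()))
def fk(q,x):
    a1,dy,d1,L2,b3,L3,w,d6,e=x
    T=RR(q,s4,s6);p=np.array([0,0,d6]);
    p=T[5].apply(p);p=T[4].apply(p+[e,0,0]);p=T[3].apply(p+[0,w,0]);p=T[2].apply(p+[b3,0,L3]);p=T[1].apply(p+[0,0,L2]);p=T[0].apply(p+[a1,dy,d1])
    return p,(T[0]*T[1]*T[2]*T[3]*T[4]*T[5]*C).as_matrix()
E
python3 - <<'E'
from fit import *
def res(x):return np.r_[np.concatenate([fk(q,x)[0]-p for q,p,R in D]),(x-x0)*1e-4]
for dy0,w0 in((86,0),(0,86)):
    x0=np.array([0,dy0,200,450,0,420,w0,250,0.])
    r=least_squares(res,x0);print(r.x.round(1),np.abs(r.fun[:15]).max(),r.fun[:15].round(1))
E
```

```text
1 1 [0.00000000e+00 2.91536069e-14] [[0.0, -1.0, -0.0], [1.0, 0.0, 0.0], [-0.0, -0.0, 1.0]]
1 -1 [  0.         112.96142318] [[-0.64, -0.77, -0.0], [0.77, -0.64, 0.0], [-0.0, -0.0, 1.0]]
-1 1 [ 0.         95.10987887] [[0.0, -1.0, -0.0], [1.0, 0.0, -0.0], [0.0, -0.0, 1.0]]
-1 -1 [  0.         159.08137249] [[-0.64, -0.77, 0.0], [0.77, -0.64, -0.0], [0.0, -0.0, 1.0]]
[-2.000e-01  8.600e+01  2.827e+02  4.550e+02  9.410e+01  4.996e+02
  2.000e-01  3.160e+02 -2.000e-01] 0.0034606496749916005 [-0. -0.  0. -0. -0. -0.  0.  0.  0. -0.  0. -0. -0.  0.  0.]
[-2.000e-01  8.600e+01  2.827e+02  4.550e+02  9.410e+01  4.996e+02
  2.000e-01  3.160e+02 -3.000e-01] 0.0034115491295949596 [-0. -0.  0. -0. -0. -0.  0.  0.  0. -0.  0. -0. -0.  0.  0.]
```

```bash
cat > ik.py <<'E'
from fit import *
X=np.array([-.2,86,282.7,455,94.1,499.6,.2,316,-.2])
lo=np.array([-156.59,-49.26,12.9,-63.56,4.71,-161.64]);hi=np.array([156.59,127.26,141.05,243.56,150.69,161.64])
def ik(p,R,q0):
    def res(q):
        a,B=fk(q,X);return np.r_[(a-p)/5,Ro.from_matrix(B.T@R).as_rotvec()*57,1e-3*(q-q0)]
    q0=np.clip(q0,lo+.1,hi-.1)
    r=least_squares(res,q0,bounds=(lo,hi),max_nfev=60);a,B=fk(r.x,X)
    return r.x,np.linalg.norm(a-p),np.degrees(np.linalg.norm(Ro.from_matrix(B.T@R).as_rotvec()))
def tool(az,pit,roll=0):
    a=np.radians(az);b=np.radians(pit);z=[np.cos(b)*np.cos(a),np.cos(b)*np.sin(a),-np.sin(b)]
    R=frame(z,[np.sin(a),-np.cos(a),0]);return R@Ro.from_euler('z',roll,degrees=True).as_matrix()
E
python3 - <<'E'
from ik import *
q0=np.load('p4.npz')['q']
cup=np.array([422,-180.])
PT=20
for az in(30,40,50,60,75,90):
    R=tool(az,PT);p=np.r_[cup,60]+19*R[:,2];q,e,a=ik(p,R,q0);print('grasp',az,q.round(),round(e,1),round(a,1))
cg=Ro.from_euler('y',0) 
ug=np.array([np.cos(np.radians(PT)),0,-np.sin(np.radians(PT))])
m=np.array([512,58,0.])
for az in(30,50,70,90):
  for sg in(1,-1):
    for pp in(0,):
      q=q0;o=[]
      for roll in(0,45,90,120,140):
        R=tool(az,pp,sg*roll);u=R@ug;h=u.copy();h[2]=0;h/=np.linalg.norm(h)
        # lip = grasp + 30u + 34.5*perp
        pr=h-u*(h@u);pr/=np.linalg.norm(pr)
        lip=30*u+34.5*pr
        tgt=m-12*h+[0,0,125 if roll>=90 else 160]
        p=tgt-lip+19*R[:,2];q,e,a=ik(p,R,q)
        o.append((roll,round(np.degrees(np.arccos(u[2]))),q.round().tolist(),round(e,1),round(a,1)))
      print(az,sg,pp);[print('  ',x) for x in o]
E
```

```text
1 1 [0.00000000e+00 2.91536069e-14] [[0.0, -1.0, -0.0], [1.0, 0.0, 0.0], [-0.0, -0.0, 1.0]]
1 -1 [  0.         112.96142318] [[-0.64, -0.77, -0.0], [0.77, -0.64, 0.0], [-0.0, -0.0, 1.0]]
-1 1 [ 0.         95.10987887] [[0.0, -1.0, -0.0], [1.0, 0.0, -0.0], [0.0, -0.0, 1.0]]
-1 -1 [  0.         159.08137249] [[-0.64, -0.77, 0.0], [0.77, -0.64, -0.0], [0.0, -0.0, 1.0]]
grasp 30 [-74.  34. 124.  69.  77. -68.] 0.0 0.0
grasp 40 [-72.  36. 117.  62.  81. -65.] 0.0 0.0
grasp 50 [-69.  38. 111.  55.  86. -64.] 0.0 0.0
grasp 60 [-66.  41. 105.  50.  92. -63.] 0.0 0.0
grasp 75 [-61.  44.  96.  42.  99. -63.] 0.0 0.0
grasp 90 [-55.  48.  88.  34. 107. -66.] 0.0 0.0
30 1 0
   (0, 20, [-28.0, 36.0, 130.0, 121.0, 83.0, -78.0], np.float64(0.0), np.float64(0.0))
   (45, 48, [-27.0, 31.0, 138.0, 122.0, 84.0, -35.0], np.float64(0.0), np.float64(0.0))
   (90, 90, [-36.0, 35.0, 136.0, 114.0, 86.0, 9.0], np.float64(0.0), np.float64(0.0))
   (120, 118, [-28.0, 44.0, 135.0, 122.0, 89.0, 31.0], np.float64(0.0), np.float64(0.0))
   (140, 136, [-27.0, 41.0, 135.0, 123.0, 88.0, 54.0], np.float64(0.0), np.float
[... 2454 characters left out ...]
0, 42.0, 103.0, 60.0, 109.0, 30.0], np.float64(0.0), np.float64(0.0))
   (120, 118, [-35.0, 48.0, 103.0, 59.0, 107.0, 55.0], np.float64(0.0), np.float64(0.0))
   (140, 136, [-34.0, 46.0, 104.0, 60.0, 107.0, 76.0], np.float64(0.0), np.float64(0.0))
90 -1 0
   (0, 20, [-29.0, 45.0, 99.0, 66.0, 106.0, -58.0], np.float64(0.0), np.float64(0.0))
   (45, 48, [-29.0, 46.0, 91.0, 68.0, 109.0, -96.0], np.float64(0.0), np.float64(0.0))
   (90, 90, [-30.0, 46.0, 92.0, 66.0, 110.0, -143.0], np.float64(0.0), np.float64(0.0))
   (120, 118, [-28.0, 52.0, 85.0, 66.0, 109.0, -162.0], np.float64(27.9), np.float64(10.2))
   (140, 136, [-25.0, 49.0, 80.0, 66.0, 110.0, -162.0], np.float64(66.9), np.float64(24.1))
```

```bash
sed -i 's/^    print(s4/    0 and print(s4/' fit.py
python3 - <<'E'
from ik import *
R=tool(60,20);a=np.array([.5,.866,0]);g=np.array([422,-180,60])+19*R[:,2]
print(g,rel(g-110*a+[0,0,60],R),rel(g-110*a,R))
E
```

```text
[ 430.9270799  -164.53784405   53.50161728] [-0.1895, 0.0107, 0.0875, 8.71, 10.06, -3.9] [-0.2414, 0.0105, 0.1175, 8.71, 10.06, -3.9]
```

{"method": "send_rows", "body": {"targets": [[[-0.06,0.004,0.03,3,3.3,-1.3,1],[-0.12,0.007,0.06,6,6.6,-2.6,1],[-0.1895,0.0107,0.0875,8.7,10.1,-3.9,1],[-0.1895,0.0107,0.0875,8.7,10.1,-3.9,1],[-0.2414,0.0105,0.1175,8.7,10.1,-3.9,1],[-0.2414,0.0105,0.1175,8.7,10.1,-3.9,1],[-0.2414,0.0105,0.1175,8.7,10.1,-3.9,1],[-0.2414,0.0105,0.1175,8.7,10.1,-3.9,1]]]}}

```text
clock: 9.02
position: [375.7, -262.4, 55.4]
eef_rot: [[0.17, 0.865, 0.473], [0.298, -0.503, 0.811], [0.939, 0.003, -0.343]]
contact_force: [0.3, 0.8, 0.8]
width: 85.4
```

Run:
```python
from ik import *
s=read_state();print(s['position'],s['eef_rot'].round(3).tolist())
p=optics.camera_params('wrist');im=optics.read_camera('wrist');cv2.imwrite('pics/w5.png',im[:,:,::-1]);np.savez('w5',**p)
th=np.linspace(0,2*np.pi,40)
rim=np.c_[422+34.5*np.cos(th),-180+34.5*np.sin(th),0*th+90];b=im[:,:,::-1].copy()
cv2.polylines(b,[proj(p,rim).round().astype(int)],True,(0,255,0))
rim=np.c_[422+28*np.cos(th),-180+28*np.sin(th),0*th];cv2.polylines(b,[proj(p,rim).round().astype(int)],True,(255,255,0));cv2.imwrite('pics/w5b.png',b)
R=tool(60,20);g=np.array([422,-180,60])+19*R[:,2]
print(rel(g,R))
```

```text
[ 375.69444182 -262.41993487   55.41992569] [[0.17, 0.865, 0.473], [0.298, -0.503, 0.811], [0.939, 0.003, -0.343]]
[0.037, -0.0014, 0.1062, 0.24, 0.09, 0.11]
```

View pics/w5b.png

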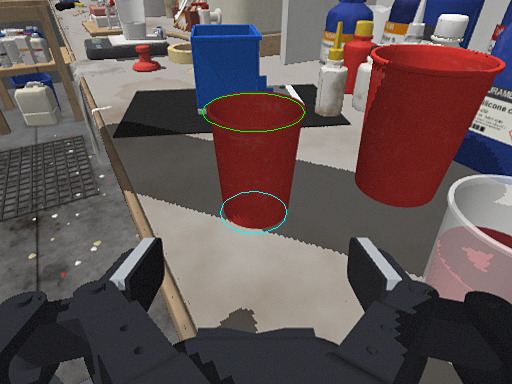

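{"method": "send_rows", "body": {"targets": [[[0.012,-0.001,0.035,0,0,0,1],[0.024,-0.001,0.07,0,0,0,1],[0.037,-0.0014,0.106,0.2,0,0,1],[0.037,-0.0014,0.106,0.2,0,0,1],[0.037,-0.0014,0.106,0.2,0,0,1],[0.037,-0.0014,0.106,0.2,0,0,0.5],[0.037,-0.0014,0.106,0.2,0,0,0],[0.037,-0.0014,0.106,0.2,0,0,0],[0.037,-0.0014,0.106,0.2,0,0,0],[0.037,-0.0014,0.106,0.2,0,0,0]]], "force": 30}}

```text
clock: 10.32
position: [430.8, -164.2, 52.1]
eef_rot: [[0.171, 0.865, 0.472], [0.292, -0.502, 0.814], [0.941, -0.001, -0.338]]
contact_force: [0.4, -2.5, 5.8]
width: 63.3
```

Run:
```python
from ik import *
s=read_state();print(s['position'],s['width'],s['contact_force'],s['clock'])
im=optics.read_camera('wrist');cv2.imwrite('pics/w6.png',im[:,:,::-1])
```

```text
[ 430.7608698  -164.20044373   52.11747141] 63.31792482910854 [ 0.42287557 -2.53068149  5.80178759] 10.325
```

View pics/w6.png

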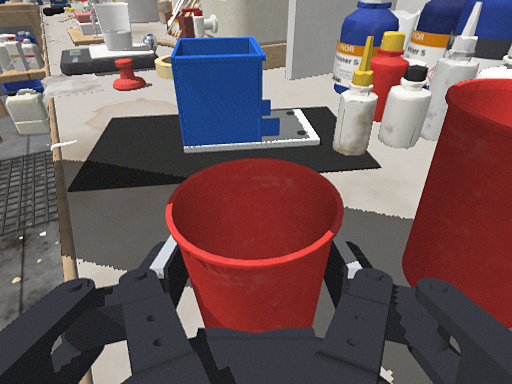

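{"method": "send_rows", "body": {"targets": [[[0.028,0,-0.01,0,0,0,0],[0.066,0,-0.024,0,0,0,0],[0.104,0,-0.038,0,0,0,0],[0.145,0,-0.052,0,0,0,0],[0.145,0,-0.052,0,0,0,0]]]}}

```text
clock: 11.0
position: [431.0, -164.2, 206.7]
eef_rot: [[0.171, 0.866, 0.47], [0.298, -0.5, 0.813], [0.939, 0.002, -0.343]]
contact_force: [-0.9, -0.4, -1.5]
width: 63.4
```

```bash
cat > plan.py <<'E'
from ik import *
ug=np.array([np.cos(np.radians(20)),0,-np.sin(np.radians(20))])
m=np.array([512,58,0.])
def pose(az,pp,roll,lipz,back,h=None):
    R=tool(az,pp,roll);u=R@ug
    if h is None: h=u.copy();h[2]=0;h/=np.linalg.norm(h)
    pr=h-u*(h@u);pr/=np.linalg.norm(pr)
    p=m-back*h+[0,0,lipz]-30*u-34.5*pr+19*R[:,2]
    return p,R,np.degrees(np.arccos(u[2])),h,u
E
python3 - <<'E'
from plan import *
s=read_state();q=s['joint_positions'];print(s['position'],s['width'],s['contact_force'])
for a in[(67,20,0,185,10,F),(67,10,45,175,12),(67,0,80,155,15),(67,0,100,135,15),(67,0,120,125,15),(67,0,140,122,15)]:
    p,R,T,h,u=pose(*a);q,e,er=ik(p,R,q);gp=p-19*R[:,2];print(a[:4],round(T),p.round(),'h',h.round(2),'bottom',(gp-60*u).round(),q.round(),round(e,1),rel(p,R,s))
E
```

```text
[ 431.04387912 -164.18972744  206.72160188] 63.361313806222284 [-0.85215657 -0.42044415 -1.53110833]plan.py:9: RuntimeWarning: invalid value encountered in arccos
  return p,R,np.degrees(np.arccos(u[2])),h,u
Traceback (most recent call last):
ValueError: cannot convert float NaN to integer
```

```bash
sed -i 's/np.arccos(u\[2\])/np.arccos(min(1,u[2]))/' plan.py
python3 - <<'E'
from plan import *
s=read_state();q=s['joint_positions']
for a in[(67,20,0,185,10,F),(67,10,45,175,12),(67,0,80,155,15),(67,0,100,135,15),(67,0,120,125,15),(67,0,140,122,15)]:
    p,R,T,h,u=pose(*a);q,e,er=ik(p,R,q);gp=p-19*R[:,2];print(a[:4],round(T),p.round(),'h',h.round(2),'bottom',(gp-60*u).round(),q.round(),round(e,1),rel(p,R,s))
E
```

```text
(67, 20, 0, 185) 0 [478.  92. 149.] h [ 0.92 -0.39  0.  ] bottom [471.  75.  95.] [-39.  21. 121.  65.  84. -53.] 0.0 [0.0296, -0.0875, 0.2502, 6.63, 0.09, -2.32]
(67, 10, 45, 175) 44 [476. 113. 174.] h [ 0.75 -0.66  0.  ] bottom [437. 124. 135.] [-39.  24. 122.  72.  90. -13.] 0.0 [0.0601, -0.0999, 0.2579, 10.39, 6.87, 43.09]
(67, 0, 80, 155) 81 [483. 110. 184.] h [ 0.73 -0.69  0.  ] bottom [432. 133. 174.] [-39.  32. 120.  76.  98.  17.] 0.0 [0.0693, -0.0923, 0.255, 19.74, 11.79, 77.88]
(67, 0, 100, 135) 99 [483. 110. 106.] h [ 0.73 -0.69  0.  ] bottom [432. 133. 116.] [-39.  44. 117.  75.  95.  29.] 0.0 [-0.0042, -0.0924, 0.2818, 22.51, 8.58, 97.59]
(67, 0, 120, 125) 118 [479. 117. 109.] h [ 0.7  -0.72  0.  ] bottom [435. 137. 137.] [-39.  44. 117.  75.  95.  48.] 0.0 [-0.0001, -0.0991, 0.2848, 25.08, 4.81, 117.25]
(67, 0, 140, 122) 136 [483. 124. 120.] h [ 0.61 -0.79  0.  ] bottom [450. 139. 163.] [-38.  42. 118.  76.  95.  69.] 0.0 [0.0128, -0.0996, 0.2881, 27.41, 0.41, 136.86]
```

```bash
python3 - <<'E'
t=open('plan.py').read()
t=t.replace("pr=h-u*(h@u);pr/=np.linalg.norm(pr)","pr=u*u[2]-np.array([0,0,1]);pr=h if np.linalg.norm(pr)<.05 else pr/np.linalg.norm(pr)")
open('plan.py','w').write(t)
E
python3 - <<'E'
from plan import *
s=read_state();q=s['joint_positions']
for a in[(75,20,0,200,10,F),(80,10,45,185,15),(87,0,80,155,15),(87,0,95,140,15),(87,0,110,130,15),(87,0,125,125,15),(87,0,140,125,15)]:
    p,R,T,h,u=pose(*a);q,e,er=ik(p,R,q);gp=p-19*R[:,2];print(a[:4],round(T),p.round(),'h',h.round(2),'bottom',(gp-60*u).round(),'fing',(gp+46*np.sign(R[2,1])*-R[:,1]).round(),(p+46*np.sign(R[2,1])*-R[:,1]).round(),'palm',(p-73*R[:,2]).round(),q.round(),round(e,1),rel(p,R,s))
E
```

```text
(75, 20, 0, 200) 0 [476.  93. 164.] h [ 0.92 -0.39  0.  ] bottom [471.  75. 110.] fing [427.  87. 170.] [431. 105. 164.] palm [458.  26. 188.] [-37.  22. 116.  61.  89. -52.] 0.0 [0.0436, -0.0899, 0.2446, 14.14, 0.1, -5.06]
(80, 10, 45, 185) 44 [462. 105. 184.] h [ 0.88 -0.48  0.  ] bottom [422. 107. 145.] fing [490.  76. 156.] [493.  94. 152.] palm [449.  34. 197.] [-37.  27. 114.  62.  98. -11.] 0.0 [0.0647, -0.1081, 0.2412, 22.17, 1.86, 39.33]
(87, 0, 80, 155) 81 [467.  97. 184.] h [ 0.92 -0.4   0.  ] bottom [411. 101. 174.] fing [474.  77. 139.] [475.  96. 139.] palm [463.  24. 184.] [-36.  37. 107.  62. 109.  21.] 0.0 [0.0627, -0.0996, 0.2368, 35.62, -2.24, 72.97]
(87, 0, 95, 140) 95 [474.  93. 177.] h [ 0.92 -0.39  0.  ] bottom [418.  98. 182.] fing [469.  75. 131.] [470.  94. 131.] palm [470.  21. 177.] [-36.  39. 105.  63. 108.  36.] 0.0 [0.0561, -0.0915, 0.24, 36.15, -7.09, 87.45]
(87, 0, 110, 130) 109 [484.  90. 172.] h [ 0.91 -0.41  0.  ] bottom [431.  95. 192.] fing [467.  72. 129.] [468.  91. 129.] palm [480.  17. 172.] [-35.  40. 104.  63. 108.  52.] 0.0 [0.0525, -0.0819, 0.2433, 36.27, -12.2, 101.88]
(87, 0, 125, 125) 123 [494.  87. 170.] h [ 0.89 -0.45  0.  ] bottom [448.  91. 203.] fing [466.  69. 133.] [467.  88. 133.] palm [490.  14. 170.] [-35.  41. 102.  63. 109.  67.] 0.0 [0.0512, -0.0714, 0.246, 35.94, -17.6, 116.25]
(87, 0, 140, 125) 136 [504.  83. 171.] h [ 0.84 -0.54  0.  ] bottom [468.  86. 214.] fing [468.  66. 141.] [469.  85. 141.] palm [500.  10. 171.] [-35.  42. 101.  64. 109.  83.] 0.0 [0.0521, -0.0607, 0.2475, 35.1, -23.32, 130.55]
```

{"method": "send_rows", "body": {"targets": [[[0.004,-0.006,0.014,1.3,0.1,2.3,0],[0.0111,-0.0185,0.0413,3.8,0.3,6.7,0],[0.0204,-0.034,0.076,7.0,0.6,12.4,0],[0.0297,-0.0496,0.1107,10.2,0.9,18.0,0],[0.039,-0.0652,0.1454,13.4,1.1,23.7,0],[0.0483,-0.0807,0.1801,16.6,1.4,29.4,0],[0.0576,-0.0963,0.2149,19.8,1.7,35.0,0],[0.0625,-0.1045,0.2333,21.4,1.8,38.0,0],[0.0647,-0.1081,0.2412,22.2,1.9,39.3,0],[0.0647,-0.1081,0.2412,22.2,1.9,39.3,0],[0.0647,-0.1081,0.2412,22.2,1.9,39.3,0]]]}}

```text
clock: 12.38
position: [461.8, 105.7, 184.6]
eef_rot: [[0.718, 0.675, 0.172], [-0.007, -0.24, 0.971], [0.696, -0.698, -0.168]]
contact_force: [0.0, -0.4, -0.9]
width: 63.2
```

Run:
```python
from plan import *
s=read_state();q=s['joint_positions'];print(s['position'],s['width'])
for a in[(87,0,75,160,18),(87,0,80,155,18),(87,0,88,148,18),(87,0,95,142,18),(87,0,102,136,17),(87,0,110,130,16),(87,0,117,127,15),(87,0,125,125,15),(87,0,132,125,15),(87,0,140,125,15)]:
    p,R,T,h,u=pose(*a);print(a[2:4],round(T),rel(p,R,s))
for n in("scene","wrist"):
    im=optics.read_camera(n);cv2.imwrite(f"pics/{n}7.png",im[:,:,::-1])
```

```text
[461.79400822 105.74956789 184.60680309] 63.19573213395521
(75, 160) 76 [0.0014, 0.0007, -0.0065, 11.98, -1.27, 29.21]
(80, 155) 81 [0.0014, 0.0037, -0.007, 11.96, -1.8, 34.19]
(88, 148) 88 [0.0022, 0.0085, -0.0077, 11.9, -2.65, 42.16]
(95, 142) 95 [0.003, 0.0133, -0.0082, 11.81, -3.4, 49.13]
(102, 136) 101 [0.0045, 0.0193, -0.0086, 11.69, -4.16, 56.11]
(110, 130) 109 [0.0065, 0.0262, -0.0091, 11.52, -5.02, 64.07]
(117, 127) 115 [0.0096, 0.0314, -0.0098, 11.33, -5.79, 71.04]
(125, 125) 123 [0.013, 0.0361, -0.0105, 11.07, -6.67, 79.01]
(132, 125) 129 [0.0168, 0.0394, -0.0115, 10.81, -7.44, 85.98]
(140, 125) 136 [0.0205, 0.0436, -0.0126, 10.46, -8.34, 93.94]
```

View pics/scene7.png

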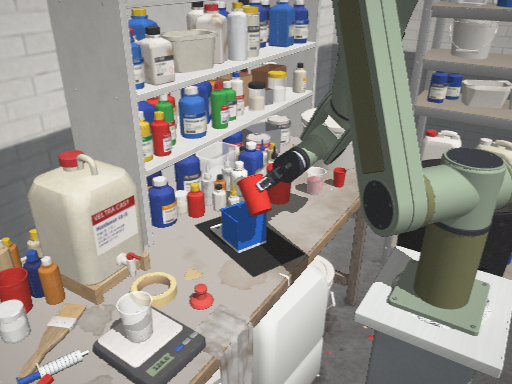

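View pics/wrist7.png

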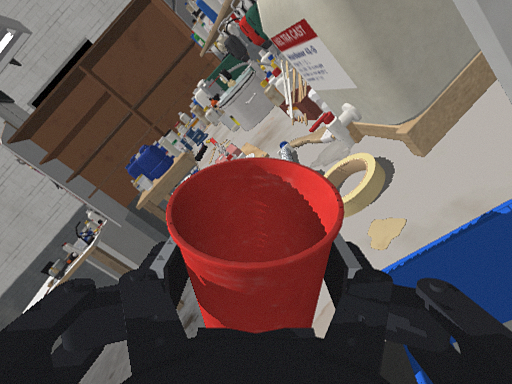

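{"method": "send_rows", "body": {"targets": [[[0.0005,0,-0.002,4,-0.4,10,0],[0.001,0,-0.004,8,-0.8,20,0],[0.0014,0.0007,-0.0065,12,-1.3,29.2,0],[0.0014,0.0037,-0.007,12,-1.8,34.2,0],[0.0018,0.006,-0.0073,11.9,-2.2,38,0],[0.0022,0.0085,-0.0077,11.9,-2.7,42,0],[0.0026,0.011,-0.008,11.9,-3,45.6,0],[0.003,0.0133,-0.0082,11.8,-3.4,49,0],[0.0037,0.0163,-0.0084,11.8,-3.8,52.6,0],[0.0045,0.0193,-0.0086,11.7,-4.2,56,0],[0.0055,0.0227,-0.0088,11.6,-4.6,60,0],[0.0065,0.0262,-0.0091,11.5,-5,64,0]]]}}

```text
clock: 13.98
position: [482.7, 90.5, 172.7]
eef_rot: [[0.938, -0.342, 0.053], [-0.05, 0.018, 0.999], [-0.342, -0.94, -0.0]]
contact_force: [-0.2, 0.5, -0.0]
width: 63.5
```

Run:
```python
from plan import *
s=read_state();print(s['position'],s['width'])
for a in[(87,0,110,130,16),(87,0,117,127,15),(87,0,125,125,15),(87,0,132,125,15),(87,0,140,125,15)]:
    p,R,T,h,u=pose(*a);print(a[2:4],round(T),rel(p,R,s))
for n in("scene","top"):
    im=optics.read_camera(n);cv2.imwrite(f"pics/{n}8.png",im[:,:,::-1])
a=cv2.imread('pics/scene8.png')[140:280,185:345];a=cv2.resize(a,None,fx=4,fy=4,interpolation=cv2.INTER_CUBIC);cv2.imwrite('pics/c8.png',a)
```

```text
[482.74101426  90.52418194 172.66412503] 63.48144655145864
(110, 130) 109 [-0.0, 0.0004, 0.0001, -0.0, -0.04, -0.03]
(117, 127) 115 [0.0058, -0.0003, -0.0016, -0.0, -0.04, 6.97]
(125, 125) 123 [0.0113, -0.0015, -0.0031, -0.01, -0.04, 14.97]
(132, 125) 129 [0.0157, -0.0036, -0.0046, -0.01, -0.04, 21.97]
(140, 125) 136 [0.0208, -0.0053, -0.0065, -0.01, -0.04, 29.97]
```

View pics/c8.png

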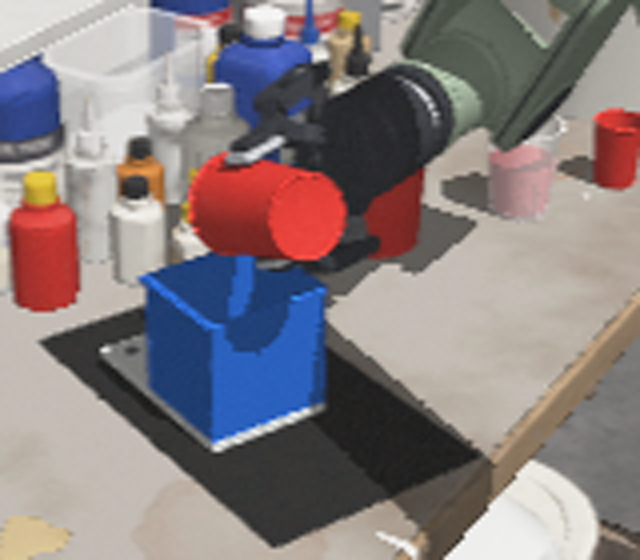

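{"method": "send_rows", "body": {"targets": [[[0.0058,0,-0.0016,0,0,7,0],[0.0113,-0.0015,-0.0031,0,0,15,0],[0.0157,-0.0036,-0.0046,0,0,22,0],[0.0208,-0.0053,-0.0065,0,0,30,0],[0.0208,-0.0053,-0.0065,0,0,30,0],[0.0208,-0.0053,-0.0065,0,0,30,0],[0.0208,-0.0053,-0.0065,0,0,30,0],[0.0208,-0.0053,-0.0065,0,0,34,0],[0.0208,-0.0053,-0.0065,0,0,30,0]]]}}

```text
clock: 15.2
position: [503.2, 83.9, 170.4]
eef_rot: [[0.644, -0.763, 0.052], [-0.033, 0.04, 0.999], [-0.764, -0.645, 0.001]]
contact_force: [-0.2, -0.0, 0.2]
width: 63.2
```

Run:
```python
from plan import *
for n in("scene","wrist"):
    im=optics.read_camera(n);cv2.imwrite(f"pics/{n}9.png",im[:,:,::-1])
a=cv2.imread('pics/scene9.png')[140:280,185:345];a=cv2.resize(a,None,fx=4,fy=4,interpolation=cv2.INTER_CUBIC);cv2.imwrite('pics/c9.png',a)
s=read_state();print(s['position'],s['width'])
```

```text
[503.16786918  83.89933216 170.42672244] 63.851817373452384
```

View pics/c9.png

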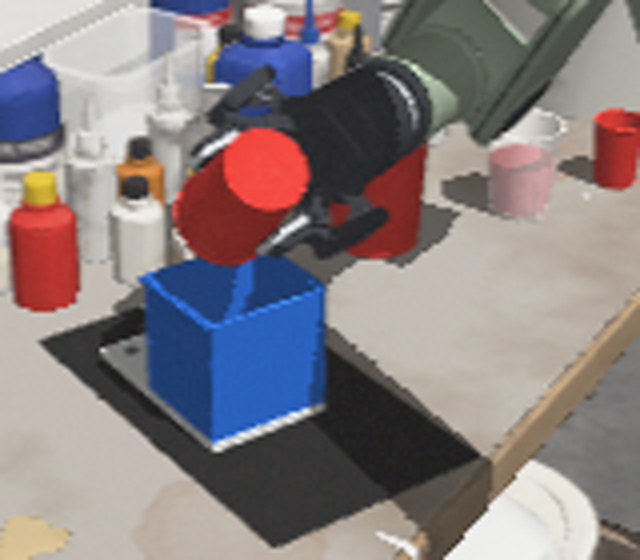

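View pics/wrist9.png

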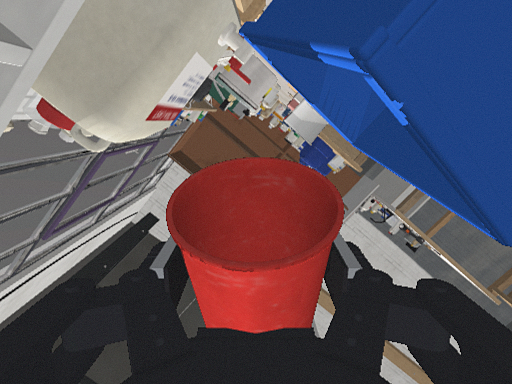

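Run:
```python
from plan import *
s=read_state()
p,R,*_=pose(80,10,45,195,15);print(rel(p,R,s))
print(rel(p*.5+.5*s['position']+[-5,0,20],Ro.from_matrix(s['eef_rot']).as_matrix()@Ro.from_rotvec(.5*Ro.from_matrix(s['eef_rot'].T@R).as_rotvec()).as_matrix(),s))
```

```text
[-0.0456, 0.0169, 0.0193, -10.9, 8.36, -93.92]
[-0.0413, -0.0006, 0.0094, -5.45, 4.18, -46.96]
```

{"method": "send_rows", "body": {"targets": [[[-0.012,-0.0002,0.003,-1.1,0.8,-9.5,0],[-0.022,-0.0004,0.005,-2.2,1.7,-19,0],[-0.032,-0.0005,0.007,-3.3,2.5,-28.5,0],[-0.0413,-0.0006,0.0094,-4.4,3.4,-38,0],[-0.0425,0.003,0.011,-5.5,4.2,-47,0],[-0.0435,0.007,0.013,-6.6,5,-56.5,0],[-0.044,0.01,0.015,-7.7,5.9,-66,0],[-0.045,0.013,0.017,-8.8,6.7,-75.5,0],[-0.0456,0.0169,0.0193,-9.9,7.5,-85,0],[-0.0456,0.0169,0.0193,-10.9,8.4,-94,0],[-0.0456,0.0169,0.0193,-10.9,8.4,-94,0]]]}}

```text
clock: 16.68
position: [461.7, 105.5, 194.6]
eef_rot: [[0.719, 0.674, 0.172], [-0.003, -0.244, 0.97], [0.695, -0.698, -0.174]]
contact_force: [0.3, -0.4, -0.8]
width: 62.8
```

Run:
```python
from plan import *
s=read_state();print(s['position'],s['width'])
R=tool(60,20);print(rel([431,-164,206],R,s))
```

```text
[461.68369189 105.47039344 194.56894339] 62.84175678353307
[-0.0133, 0.0371, -0.2686, -22.06, -1.78, -39.38]
```

{"method": "send_rows", "body": {"targets": [[[-0.0015,0.004,-0.03,-2.5,-0.2,-4.4,0],[-0.003,0.008,-0.06,-5,-0.4,-9,0],[-0.005,0.0135,-0.1,-8,-0.7,-14.6,0],[-0.007,0.019,-0.14,-11.5,-1,-20.5,0],[-0.009,0.025,-0.18,-15,-1.2,-26.5,0],[-0.011,0.0305,-0.22,-18,-1.5,-32.3,0],[-0.0133,0.0371,-0.2686,-22,-1.8,-39.4,0],[-0.0133,0.0371,-0.2686,-22,-1.8,-39.4,0],[-0.0133,0.0371,-0.2686,-22,-1.8,-39.4,0],[-0.0133,0.0371,-0.2686,-22,-1.8,-39.4,0]]]}}

```text
clock: 17.92
position: [431.4, -162.8, 205.8]
eef_rot: [[0.169, 0.868, 0.468], [0.295, -0.497, 0.816], [0.94, 0.0, -0.34]]
contact_force: [-0.7, 0.3, -1.0]
width: 63.2
```

Run:
```python
from plan import *
s=read_state();print(s['position'],s['width'],s['eef_rot'].round(3).tolist())
R=tool(60,20);R=np.c_[np.cross([.865,-.502,-.001],[.472,.814,-.338]),[.865,-.502,-.001],[.472,.814,-.338]];print(rel([430.8,-164.2,52.4],R,s))
im=optics.read_camera('top');cv2.imwrite('pics/top10.png',im[:,:,::-1])
a=im[140:270,180:430,::-1];cv2.imwrite('pics/c10.png',cv2.resize(a,None,fx=3.2,fy=3.2,interpolation=cv2.INTER_CUBIC))
```

```text
[ 431.44929445 -162.76709122  205.82445609] 63.19902907678544 [[0.169, 0.868, 0.468], [0.295, -0.497, 0.816], [0.94, 0.0, -0.34]]
[-0.1448, 0.0001, 0.0507, -0.26, 0.14, 0.16]
```

View pics/c10.png

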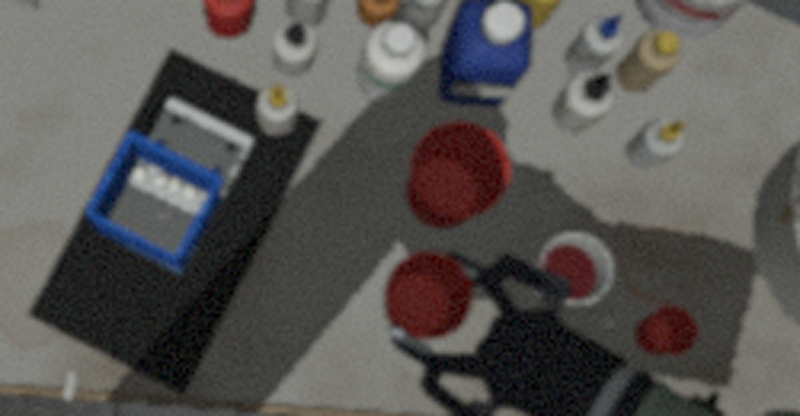

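{"method": "send_rows", "body": {"targets": [[[-0.04,0,0.014,0,0,0,0],[-0.08,0,0.028,0,0,0,0],[-0.115,0,0.0403,-0.2,0,0,0],[-0.135,0,0.0473,-0.3,0.1,0.2,0],[-0.142,0,0.0497,-0.3,0.1,0.2,0],[-0.1444,0,0.0506,-0.3,0.1,0.2,0],[-0.1444,0,0.0506,-0.3,0.1,0.2,0]]]}}

```text
clock: 18.85
position: [431.3, -166.1, 53.6]
eef_rot: [[0.17, 0.864, 0.474], [0.295, -0.504, 0.812], [0.94, 0.002, -0.34]]
contact_force: [-0.7, 0.1, -0.0]
width: 63.2
```

Run:
```python
from plan import *
s=read_state();print(s['position'],s['width'],s['contact_force'],s['eef_rot'].round(3).tolist())
im=optics.read_camera('scene');cv2.imwrite('pics/scene11.png',im[:,:,::-1])
a=im[140:280,185:345,::-1];a=cv2.resize(a,None,fx=4,fy=4,interpolation=cv2.INTER_CUBIC);cv2.imwrite('pics/c11.png',a)
```

```text
[ 431.28115029 -166.09928459   53.63348063] 63.23117692920127 [-0.68178674  0.11010002 -0.0489436 ] [[0.17, 0.864, 0.474], [0.295, -0.504, 0.812], [0.94, 0.002, -0.34]]
```

View pics/c11.png

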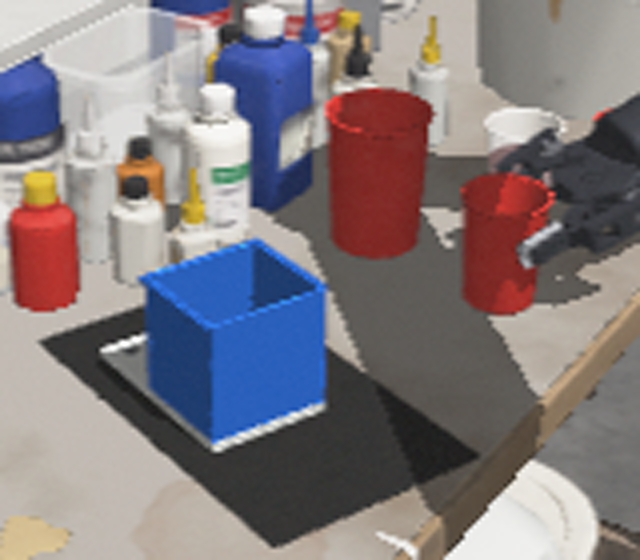

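{"method": "send_rows", "body": {"targets": [[[-0.001,0,0.0003,0,0,0,0],[-0.002,0,0.0006,0,0,0,0],[-0.002,0,0.0006,0,0,0,0]]]}}

```text
clock: 19.27
position: [431.3, -166.3, 52.0]
eef_rot: [[0.169, 0.864, 0.475], [0.293, -0.504, 0.812], [0.941, 0.002, -0.338]]
contact_force: [-0.0, -0.8, 5.0]
width: 63.1
```

{"method": "send_rows", "body": {"targets": [[[0,0,0,0,0,0,0.8],[0,0,0,0,0,0,0.9],[0,0,0,0,0,0,1],[0,0,0,0,0,0,1],[-0.005,0,-0.015,0,0,0,1],[-0.015,0,-0.045,0,0,0,1],[-0.026,0,-0.08,0,0,0,1],[-0.036,0,-0.11,0,0,0,1],[0.02,0,-0.14,0,0,0,1],[0.08,0,-0.15,0,0,0,1],[0.14,0,-0.16,0,0,0,1],[0.14,0,-0.16,0,0,0,1]]]}}

```text
clock: 20.78
position: [379.2, -257.1, 240.6]
eef_rot: [[0.167, 0.864, 0.476], [0.303, -0.504, 0.809], [0.938, 0.009, -0.346]]
contact_force: [-0.0, 0.2, -2.0]
width: 85.2
```

Run:
```python
from plan import *
s=read_state();print(s['position'],s['clock'],s['contact_force'])
for n in("scene","wrist","top"):
    im=optics.read_camera(n);cv2.imwrite(f'pics/{n}12.png',im[:,:,::-1])
a=cv2.imread('pics/top12.png')[140:270,180:430];a=cv2.resize(a,None,fx=3.2,fy=3.2,interpolation=cv2.INTER_CUBIC);cv2.imwrite('pics/c12.png',a)
```

```text
[ 379.19534933 -257.08883505  240.60110071] 20.775 [-0.04589739  0.17889221 -1.97845654]
```

View pics/wrist12.png

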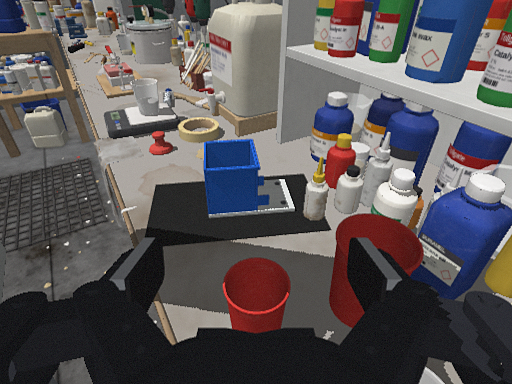

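View pics/c12.png

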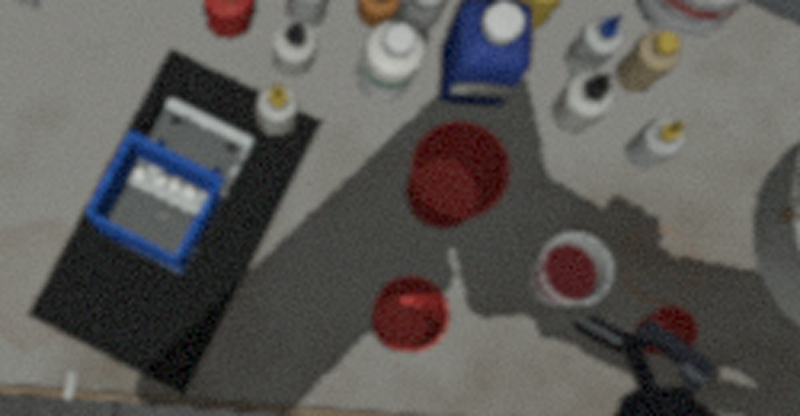

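View pics/scene12.png

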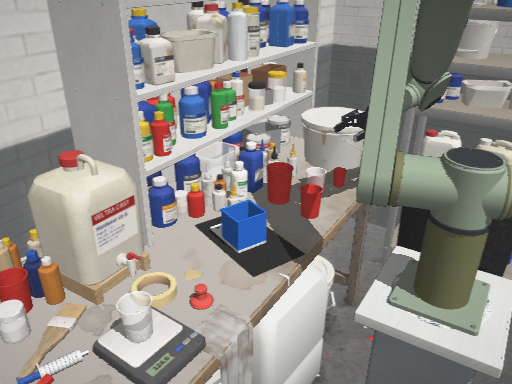

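Run:
```python
from plan import *
s=read_state()
print(rel([490,10,300],frame(DN,F),s))
```

```text
[0.1568, -0.0374, 0.2466, 4.48, -70.02, -6.36]
```

{"method": "send_rows", "body": {"targets": [[[0.06,0,0.0,0,0,0,1],[0.08,-0.01,0.03,0.6,-10,-0.9,1],[0.1,-0.02,0.08,1.2,-20,-1.8,1],[0.12,-0.025,0.12,1.9,-30,-2.7,1],[0.13,-0.03,0.16,2.5,-40,-3.6,1],[0.145,-0.034,0.2,3.2,-50,-4.5,1],[0.157,-0.037,0.247,3.8,-60,-5.4,1],[0.157,-0.037,0.247,4.5,-70,-6.4,1],[0.157,-0.037,0.247,4.5,-70,-6.4,1],[0.157,-0.037,0.247,4.5,-70,-6.4,1]]]}}

```text
clock: 22.18
position: [490.1, 10.0, 298.8]
eef_rot: [[0.39, 0.921, -0.002], [0.921, -0.39, 0.002], [0.001, -0.003, -1.0]]
contact_force: [-0.6, 0.2, -1.0]
width: 85.2
```

Run:
```python
from plan import *
s=read_state();print(s['position'],s['clock'])
p=optics.camera_params('wrist')
im=optics.read_camera('wrist');a=im[:,:,::-1];cv2.imwrite('pics/w13.png',a)
c=proj(p,[[512,58,30]])[0].astype(int);print(c)
u,v=c;a=a[max(0,v-75):v+75,max(0,u-100):u+100];cv2.imwrite('pics/c13.png',cv2.resize(a,None,fx=4,fy=4,interpolation=cv2.INTER_CUBIC))
```

```text
[490.09271659   9.98788949 298.77781721] 22.175
[256 115]
```

View pics/c13.png

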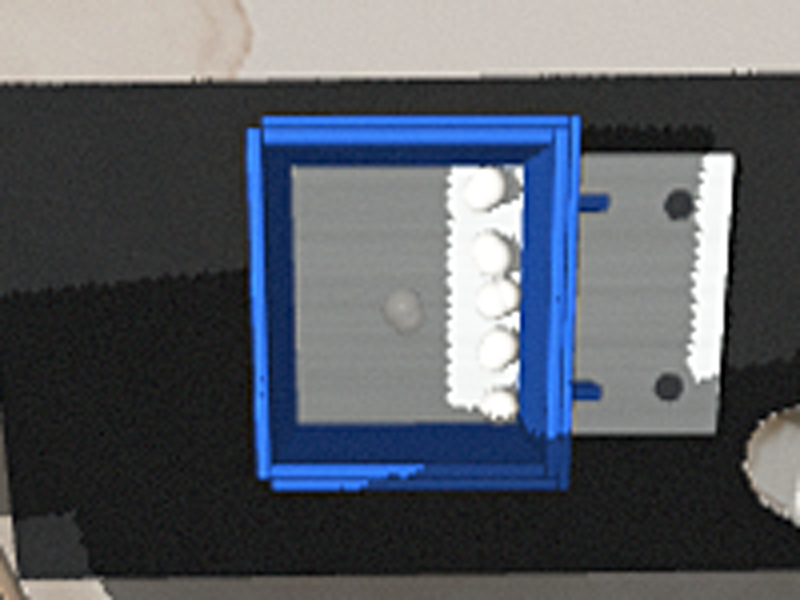

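View pics/w13.png

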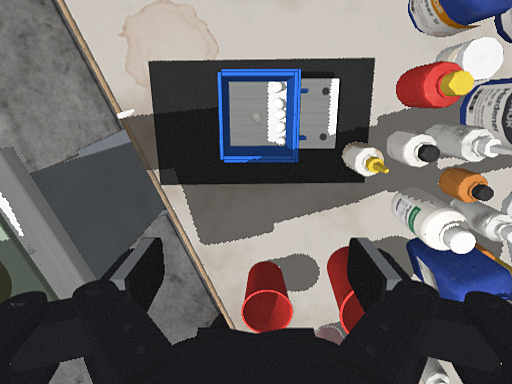

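Six stones are in the pocket: five along the far wall and one in the middle. The mould stands on the mat, and the cup is upright and empty. I'm handing the job in.

```bash
python3 -c "
from rig import ctrl;print(ctrl.close_job())"
```

```text
the job is handed in; nothing more can be done
None
```

The job is done and handed in at about 22 s. The mould stands on its foot, all six stones are in the pocket, and the empty red cup is back upright on the bench.

- **Mould:** I first gripped the plate's top edge and dragged the mould about 20 mm back and 8 mm sideways along the mat. Without this the foot would have come down against the small yellow-capped bottle. I then pushed the plate over with closed fingers and it landed on its foot. The foot centre measured about (25, 13) mm in the mat's frame, inside the 75 x 39 mm limits.
- **Pour:** I took the middle-sized cup from the side, tipped it over the pocket to about 136°, and set it down where it had stood.
- **Last checks:** The final wrist picture shows six stones in the pocket, five along the far wall and one in the middle. The gripper is open and clear of everything. The listed bystanders look unmoved in the pictures, but I judged that by eye and did not measure it.
- **Not measured:** I did not measure the cup's or the mould's tilt as an angle. In the pictures the cup looks upright and the mould flat on its foot. None of my checks failed or disagreed.

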